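# Roll the freshly glued strip down to the red line

### The arm

A 6-joint arm with a two-finger parallel gripper is mounted at the origin on the work surface. World frame = base frame: x ahead of the robot, y to its left, z up, the work surface at z = 0. Lengths are in mm, angles in rad, forces in N, time in s.
With the tool pointing down it reaches from about 300 to 875 mm from the base axis. Payload 6.4 kg.
Tool frame: the origin (TCP) lies on the mounting face of the last link; the fingertips stand 173 mm ahead of it and the grasp point (between the pads) lies 155 mm ahead of it; z points along the fingers, y is the line along which they close (so a half turn about z gives the same grasp; the last joint's range is limited). The gripper opens to 85 mm and grips with 20 to 120 N. Pads are 22 mm wide; open, the fingers measure 114 mm over their backs; the gripper's body (76 mm by 85 mm) begins 54 mm behind the grasp point. The pads swing forward as they close: fully open they stand 13 mm farther back than shut.
Start: joints at [-1.539, 0.181, 1.607, -0, 1.354, -0.206], TCP at [135.465, -558.831, 404.688] pointing down, gripper open.
Joint ranges: [-2.99, 2.99], [-0.89, 2.07], [0.3, 2.58], [-1.14, 4.28], [0, 2.63], [-3.12, 3.12]. Speed limits (rad/s): [2.57, 2.57, 3.01, 3.14, 3.14, 3.14].

### API

Orientations are given as [roll, pitch, yaw] about the fixed x, y, z axes, in that order (R = Rz(yaw) Ry(pitch) Rx(roll)).
In Python, from bench import state, capture, job gives the robot as it stands. The module is installed in compiled form; this text tells all that it offers.
- The arm moves only by the tool carry_out, never from a script. Its argument "series" is a list of rows, each a list of 5 numbers: the opening in per cent of the stroke, from 0 (shut) to 100 (fully open), then the shift along the tool's x, y, z scaled (see below), then the turn about the tool's z scaled (see below). In form: [[claw, x, y, z, twist], ...]. A call has 1 to 5 rows; each row shifts and turns the commanded pose from where the row before left it, along the tool's axes as they then stand; what a row does not reach is not made up. The controller multiplies each number of a shift by 0.03 m and each number of a turn by 60 degrees. A row lasts 1/8 s, in which the tool goes at most 62.5 mm and 10.7 degrees, less where a joint would pass 70% of its speed; a pose out of reach is approached as far as the arm can. A call with a number of a shift or a turn outside -1 to 1 is refused whole. A call with a gripper value outside its range is refused whole. The fingers move at their own pace and stop on an object; the grip force is fixed at half the most. Time passes only in rows, so rows that do not move let the fingers close. It gives the time, the measured TCP pose, the force, the opening and the grip force at its end, in the units of the state.
- state(): the state, without advancing time (a new reading comes with each control period).
- capture(name): name is "scene" or "top" or "wrist"; returns a dict with "image" (384x512x3 uint8, red, green, blue), "range_z" (384x512 float32, mm along the optical axis (not along the pixel's ray), 0 where there is no reading), "vertical_fov" (degrees; the focal length in pixels is half the picture's height over the tangent of half this angle, whatever the lens; pixels are square), "cx", "cy" (the principal point, pixels), "rvec" (rotation vector, rad) and "tvec" (3), from world to camera coordinates, as OpenCV has them. Camera axes: x right, y down, z forward; pixel columns grow to the right and rows downward; lengths in mm; the calibration is good to about 2 mm. The wrist camera is an equidistant fisheye: a pixel r from the principal point sees the ray r / f radians off the axis. A picture is of the moment at which its call begins.
- job.finish_job(): hands the job in; it is judged then, once.
The state is a dict: "clock": time; "joint_positions": joint angles; "qvel": joint speeds; "joint_torque": joint torques, N m; "position": TCP position; "orientation": TCP orientation; "contact_force": force on the tool from outside, world axes, zero at the start; "ft_torque": the same for the moment, N m; "width": finger opening in mm; "finger_force": force on a finger pad.
Only numpy, scipy, OpenCV 4.12 (cv2) and the standard library are available. Lean on these libraries where they do the work, as an engineer would, in place of code of your own. Each camera call takes 0.05 s, during which the arm holds its last target. There are 200 camera calls.

### The job

The brown strip has just been glued to the plywood board. Take the white press block by its wooden handle, lay its flat sole on top of the teal roller and roll the roller, pressed down under the block all the way with about one kilo of push (10 N; under 6 N it does not bond, over 16 N spoils the strip), along the strip towards the seeds and stop it on the red line without overrunning it; then set the block back down flat on the mat or table beside the board and let go. Do not grasp, touch or lift the roller with the gripper, never let it run free, and leave the other things alone.

Things in the scene. Friction and masses are not known exactly. Their poses are not given: they have to be found in the camera images.
- board: Gluing board on the grey mat, 270 x 130 mm; fixed, level base. Origin: centre of its underside, 2 mm above the white table top; z up; x is the direction of rolling. Its 8 mm plywood bed has its top face 24 mm above the origin when level. On it: brown strip, flush, 150 x 62 mm, from x = -87 to +63 mm; red stop line at x = +45 mm; stuck-on seeds, 4 mm high, from x = +81 mm.
- hinge (a point): Point on the bed's face over its stiff hinge, which crosses the board at x = -44 mm, near the roller's start. The bed slopes about it by an unmeasured angle of up to 2.4 degrees, up or down: at the red line its face and the roller may lie up to 3.8 mm higher or lower than at this point. The bed does not give under the push.
- line (a point): Where the middle of the red line would be with the bed level (x = +45 mm of the board, 24 mm above its underside). The true line lies straight above or below, by up to 3.8 mm. The roller must stop with its axis over the line.
- roller: Loose teal roller, brass ends, no handle, 40 mm diameter, 92 mm long, 0.5 to 0.57 kg, across the strip. Origin: its centre. Own y: its axis, parallel to the board's y; x, z turn as it rolls. 79 to 99 mm to go; under the block it rolls without slip, half as far as the block moves. Ballasted: it stays where it is left but may settle 2 or 3 mm, mostly back, when let go. Firm: 1 mm too deep adds 10 to 20 N.
- block: Loose press block, 0.2 to 0.3 kg: white flat sole 150 (x) x 56 (y) x 12 mm (z) with a wooden bar handle on top, 90 (x) x 22 (y) x 46 mm (from z = 12 to 58 mm), centred. Origin: centre of the sole's underside, z up. Starts lying flat on the mat beside the board.
- handle (a point): Grip point on the block's handle, 42 mm above the sole's underside, 16 mm below the handle's top; the grip is 22 mm wide across the block's y axis, with free sides.
- tub: Bystander: clear open plastic tub, 104 mm across, 62 mm high; origin at its underside. Leave alone.
- glue_jar: Bystander: white glue jar with red lid, 60 mm across, 62 mm high; origin at its underside. Leave alone.
- tin: Bystander: flat aluminium tin, 52 mm across, 18 mm high; origin at its underside. Leave alone.
- small_jar: Bystander: small glass jar with white lid, 48 mm across, 52 mm high; origin at its underside. Leave alone.
- file: Bystander: flat file with red handle, 175 mm long, lying. Leave alone.
- scissors: Bystander: scissors with orange handles, 150 mm long, lying. Leave alone.
- pencil: Bystander: yellow pencil, 170 mm long, lying. Leave alone.
Things that resemble listed ones, but are neither listed nor needed, are in the scene too. What is shaped like the block but orange is not meant.

How it is judged (in metres and radians):
On the way, in this order (a step that is already met when the one before it is completed fails the run):
1. The block presses the roller with 6 to 16 N on the first part of the strip (x of roller in the frame of board between -0.065 and -0.026 m and contact force between block and roller between 6 and 16 N), for 0.15 s.
2. The roller is being rolled under that push through the middle of the strip (x of roller in the frame of board between -0.018 and 0.002 m and contact force between block and roller between 6 and 16 N), for 0.1 s.
3. The roller is still under that push on the last part before the line (x of roller in the frame of board between 0.012 and 0.032 m and contact force between block and roller between 6 and 16 N), for 0.1 s.
4. The roller is brought to the red line still pressed (x of roller in the frame of board between 0.037 and 0.053 m and contact force between block and roller between 6 and 16 N), for 0.2 s.
At the end, for the whole second after the job is handed in: The roller lies still on the strip with its axis within 8 mm of the red line, within 15 mm of the board's middle and within 0.12 rad of square; the block lies flat and still on the mat or table, off the board (x of roller in the frame of board between 0.037 and 0.053 m and angle between the y axis of roller and the y axis of board, either way round below 0.12 rad and y of roller in the frame of board between -0.015 and 0.015 m and z of roller in the frame of board between 0.037 and 0.051 m and linear speed of roller below 0.005 m/s and height (world z) of block below 0.005 m and angle between block's own z axis and vertical below 0.06 rad and linear speed of block below 0.01 m/s); the robot touches nothing.
It fails at once if The roller is touched by the gripper or arm (contact force between any of the fingers, the arm and roller above 0.5 N).
It fails at once if The block presses the roller with more than 16 N (contact force between block and roller above 16 N).
It fails at once if The roller is lifted, falls off the board, or overruns the red line by more than 14 mm (x of roller in the frame of board above 0.059 m or z of roller in the frame of board above 0.058 m or z of roller in the frame of board below 0.032 m).
It fails at once if The roller runs free: past the first part of the strip it moves faster than 120 mm/s with no block on it (x of roller in the frame of board above -0.025 m and linear speed of roller above 0.12 m/s and contact force between block and roller below 0.2 N).
It fails at once if A bystander is shifted by more than 20 mm (distance of any of tub, glue_jar, tin, small_jar, file, scissors, pencil from where it was at the start of the episode above 0.02 m).
It also fails if it takes over 70 s, if anything falls off the work surface, if the arm or the gripper's body presses on something with over 40 N, if the wrist force passes 120 N, or if a joint passes its speed limit or range.

## Working session

There is one attempt and no reset: what is moved stays moved. The work goes in short steps, Python scripts to look and compute and a tool call to move; the robot and the scene stay as the last step left them, time stands still between calls to the robot, and variables do not carry over. Pictures are saved under pics/ and viewed, at most 10 in all, crops included, and the job is handed in when it is done.

Besides the shell and the picture viewer there is one more tool, called as name(argument=value, ...) on one line, values as JSON. carry_out: Moves the arm, as the interface text tells. Its arguments: {"type":"object","properties":{"series":{"type":"array"}},"required":["series"]}

```bash
mkdir -p pics; cat > h.py <<'E'
import numpy as np, cv2
from bench import state, capture
def cam(n):
    c=capture(n); c['R']=cv2.Rodrigues(np.array(c['rvec'],float))[0]; c['t']=np.array(c['tvec'],float).ravel()
    c['f']=c['image'].shape[0]/2/np.tan(np.radians(c['vertical_fov'])/2); c['n']=n; return c
def ray(c,u,v):
    x=(np.asarray(u,float)-c['cx'])/c['f']; y=(np.asarray(v,float)-c['cy'])/c['f']
    if c['n']=='wrist':
        r=np.hypot(x,y)+1e-9; return np.stack([x/r*np.tan(r),y/r*np.tan(r),np.ones_like(r)],-1)
    return np.stack([x,y,np.ones_like(x)],-1)
def plane(c,u,v,z):
    d=ray(c,u,v)@c['R']; o=-c['R'].T@c['t']; return o+d*((z-o[2])/d[...,2])[...,None]
def cloud(c):
    v,u=np.mgrid[:384,:512]; return (ray(c,u,v)*c['range_z'][...,None]-c['t'])@c['R']
def save(c,p,crop=None,s=1):
    im=c['image'][...,::-1]
    if crop: im=im[crop[1]:crop[3],crop[0]:crop[2]]
    cv2.imwrite('pics/'+p,cv2.resize(im,None,fx=s,fy=s,interpolation=cv2.INTER_CUBIC))
E
python3 - <<'E'
from h import *
a=cam('top');b=cam('scene')
im=np.vstack([cv2.resize(c['image'],(400,300)) for c in (a,b)])
save(a,'top.png',s=1.5);save(b,'scene.png',s=1.5)
for c in (a,b): print(c['vertical_fov'],-c['R'].T@c['t'],c['R'][2])
s=state();print(s)
E
```

```text
44.22742639665905 [ 414.42847596    6.60535995 1430.95531183] [ 0.10805311  0.01837691 -0.99397526]
43.75160841218059 [1062.11138035  412.40452527 1102.9012208 ] [-0.41239771 -0.33785298 -0.84603989]
{'clock': 0.1, 'joint_positions': array([-1.53931837e+00,  1.81500940e-01,  1.60790666e+00, -2.56422268e-05,
        1.35378523e+00, -2.06265924e-01]), 'qvel': array([-0.00030576, -0.00152163, -0.00294892, -0.00051719,  0.00175072,
        0.00058332]), 'joint_torque': array([ 5.55876795e-04, -4.45874119e+01, -3.52239454e+01, -1.71552197e-04,
        4.13148853e-03, -1.97082738e-05]), 'position': array([ 135.44384602, -558.59079679,  403.8554376 ]), 'orientation': array([-3.14002127e+00, -3.03225026e-04,  2.37749181e-01]), 'contact_force': array([ 0.27496128, -1.26090184, -0.71504612]), 'ft_torque': array([ 0.01783674, -0.02136401, -0.04168538]), 'finger_force': 0.0, 'width': 84.7938710252153}
```

View pics/top.png

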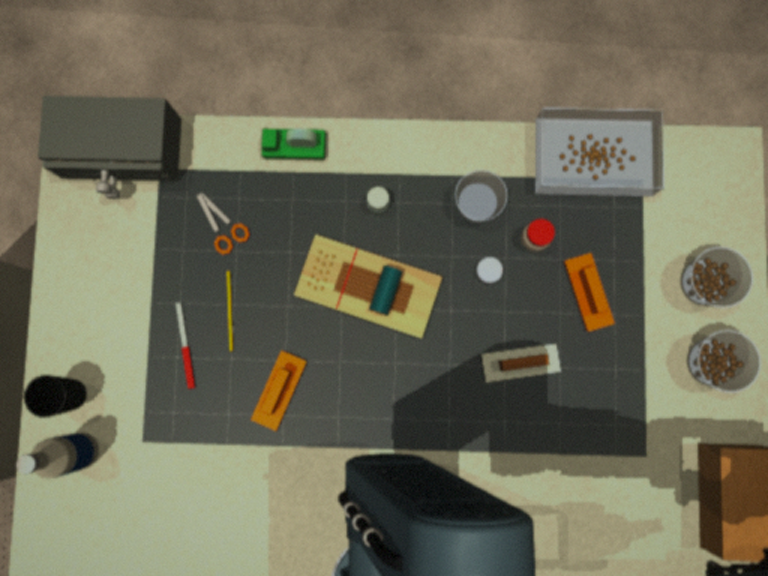

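View pics/scene.png

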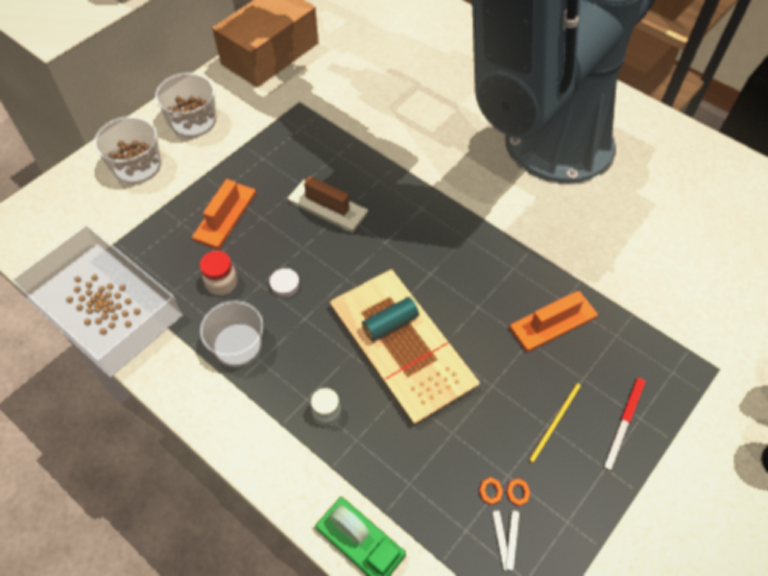

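The white block with the wooden bar, at top px (347,242), is the one meant. The two like it, at (187,260) and (393,195), are orange. Rolling goes towards the seeds, left in the top view. I'll confirm with a crop and measure.

```bash
cat > m.py <<'E'
from h import *
c=cam('top');im=c['image'];hsv=cv2.cvtColor(im,cv2.COLOR_RGB2HSV);P=cloud(c);v,u=np.mgrid[:384,:512]
save(c,'crop.png',(190,150,390,270),4)
box=lambda x0,y0,x1,y1:(u>=x0)&(u<=x1)&(v>=y0)&(v<=y1)
H,S,V=[hsv[...,i].astype(int) for i in range(3)]
def rect(m,z,name):
    n,l,st,ce=cv2.connectedComponentsWithStats(m.astype(np.uint8)); k=1+st[1:,4].argmax()
    cnt=max(cv2.findContours((l==k).astype(np.uint8),0,2)[0],key=cv2.contourArea)[:,0]
    w=plane(c,cnt[:,0],cnt[:,1],z)[:,:2].astype(np.float32)
    r=cv2.minAreaRect(w); print(name,st[k],np.round(r[0],1),np.round(r[1],1),round(r[2],2)); return l==k,r
mat=box(110,115,430,290)&(V<80)&(S<60); ok=mat&(c['range_z']>0)
A=P[ok]; A=A[np.abs(A[:,2]-np.median(A[:,2]))<6]
pm=np.linalg.lstsq(np.c_[A[:,:2],np.ones(len(A))],A[:,2],rcond=None)[0]; print('mat',pm,A[:,2].std())
B=box(190,150,300,230)
teal=B&(H>80)&(H<105)&(S>80); rect(teal,56,'roller')
board=B&((S>60)&(V>90)|(H<25)&(S>70)|teal); mb,rb=rect(board,24,'board')
W=box(310,220,390,265); white=W&((V>110)|((H<15)&(S>80))); mw,rw=rect(white,14,'block sole')
hd=W&(H<15)&(S>90)&(V>40); rect(hd,60,'handle top')
red=B&((H<6)|(H>174))&(S>140)&(V>140); rect(red,26,'red')
Q=P-0; Q[...,2]-=P[...,:2]@pm[:2]+pm[2]
# bed heights in board axes
th=np.radians(rb[2]); ax=[np.array([np.cos(th),np.sin(th)]),np.array([-np.sin(th),np.cos(th)])]
e=max(ax,key=lambda a:abs(np.array(a)@(np.array(rb[1])*0+a)*(rb[1][0] if a is ax[0] else rb[1][1])))
if e[1]<0:e=-e
print('board x dir',e,np.degrees(np.arctan2(e[1],e[0])))
d=P[...,:2]-np.array(rb[0]); X=d@e; Y=d@np.array([-e[1],e[0]])
for x0 in range(-130,130,20):
    m=B&(np.abs(X-x0-10)<10)&(np.abs(Y)<55)&~cv2.dilate(teal.astype(np.uint8),np.ones((7,7))).astype(bool)&(c['range_z']>0)
    if m.sum()>15: print(x0+10,m.sum(),np.round([np.median(Q[...,2][m]),Q[...,2][m].std()],2))
t=np.array([0,0]);m=teal&(c['range_z']>0);print('roller top z',np.percentile(Q[...,2][m],[50,90,99]))
E
python3 m.py
```

```text
mat [-3.48818746e-04  5.92096681e-04  1.90484173e+00] 2.6594119676842505
roller [248 178  19  31 333] [580.   22.1] [33.4 86.8] 73.17
board [ 196  156   99   70 3964] [591.4  58.9] [275.1 134.9] 72.95
block sole [322 229  52  25 694] [ 447.2 -249.3] [ 57.2 149.6] 8.07
handle top [334 237  31   9 176] [ 445.1 -246.2] [18.1 88.4] 8.55Traceback (most recent call last):
  File "m.py", line 19, in <module>
    red=B&((H<6)|(H>174))&(S>140)&(V>140); rect(red,26,'red')
                                           ~~~~^^^^^^^^^^^^^^
  File "m.py", line 7, in rect
    n,l,st,ce=cv2.connectedComponentsWithStats(m.astype(np.uint8)); k=1+st[1:,4].argmax()
                                                                        ~~~~~~~~~~~~~~~^^
ValueError: attempt to get argmax of an empty sequence
```

View pics/crop.png

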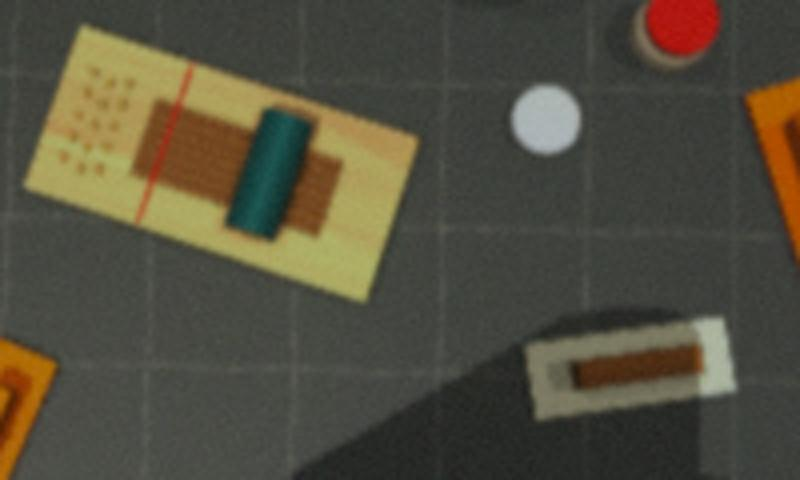

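```bash
sed -i 's/^red=.*/red=B\&((H<9)|(H>170))\&(S>120)\&(V>110)\&(u<245); rect(red,26,"red")/' m.py; python3 m.py; python3 - <<'E'
from h import *
c=cam('wrist'); save(c,'wr.png'); print(c['vertical_fov'],c['cx'],c['cy'],c['f'],-c['R'].T@c['t'],c['R'])
E
```

```text
mat [-1.98324908e-04  5.49874704e-04  1.84033167e+00] 2.673650039093596
roller [248 178  19  31 337] [580.6  22.4] [34.3 87.7] 73.04
board [ 196  156   99   70 3965] [591.2  59.1] [274.8 135. ] 72.68
block sole [322 229  52  25 689] [ 445.1 -250.1] [ 57.3 148.9] 10.07
handle top [334 237  31  10 178] [ 445.2 -246.6] [18.1 88.6] 9.95
red [228 176   7  19  27] [605.4 101.3] [ 3.8 57.3] 73.44
board x dir [0.2976663  0.95466998] 72.68251037597656
-120 249 [23.52  2.95]
-100 243 [24.18  2.97]
-80 245 [23.89  3.08]
-60 70 [23.82  2.99]
0 226 [24.27  2.98]
20 241 [24.47  3.25]
40 238 [24.57  3.03]
60 241 [24.62  3.21]
80 233 [24.73  3.08]
100 243 [25.09  3.21]
120 241 [24.99  3.07]
roller top z [61.50766578 65.88896763 69.12096059]
65.70646984690485 255.002776403375 194.16070652434848 297.3186396354542 [ 210.01417138 -540.31020328  373.81724118] [[ 0.23497839 -0.97199876 -0.00188689]
 [-0.9265306  -0.22457252  0.30184139]
 [-0.2938132  -0.06917794 -0.95335629]]
```

The crop confirms it: white sole with a wooden bar at crop (635,368), partly in shadow; the board is at left with the red line at crop (165,145). Moving over the block.

carry_out(series=[[100,0.96,-0.59,0,0],[100,0.96,-0.59,0,0],[100,0.96,-0.59,0,0],[100,0.96,-0.59,0,0],[100,0.96,-0.59,0,0]])

```text
clock: 0.88
position: [255.2, -438.0, 404.7]
orientation: [-3.142, -0.0, 0.238]
contact_force: [0.1, -0.8, 0.1]
width: 85.2
finger_force: 0.0
```

carry_out(series=[[100,0.96,-0.59,0,0],[100,0.96,-0.59,0,0],[100,0.96,-0.59,0,0],[100,0.96,-0.59,0,0],[100,0.96,-0.59,0,0]])

```text
clock: 1.5
position: [374.3, -318.1, 404.7]
orientation: [3.141, -0.0, 0.238]
contact_force: [0.1, -1.1, -0.5]
width: 85.5
finger_force: 0.0
```

carry_out(series=[[100,0.96,-0.59,0,0],[100,0.96,-0.59,0,0],[100,0.96,-0.59,0,0],[100,0,0,0,-0.178],[100,0,0,0,-0.178]])

```text
clock: 2.12
position: [445.4, -246.4, 404.6]
orientation: [-3.141, 0.0, 0.618]
contact_force: [-0.1, -0.2, -0.1]
width: 85.5
finger_force: 0.0
```

carry_out(series=[[100,0,0,0,-0.178],[100,0,0,0,-0.178],[100,0,0,0,-0.178],[100,0,0,0,-0.178],[100,0,0,0,-0.178]])

```text
clock: 2.75
position: [445.1, -247.0, 404.6]
orientation: [-3.141, -0.0, 1.549]
contact_force: [0.5, -0.6, -0.2]
width: 85.5
finger_force: 0.0
```

carry_out(series=[[100,0,0,1,-0.178],[100,0,0,1,0],[100,0,0,1,0],[100,0,0,0,0]])

```text
clock: 3.25
position: [444.3, -246.3, 312.4]
orientation: [-3.138, -0.004, 1.729]
contact_force: [-1.3, 0.3, 0.1]
width: 85.2
finger_force: 0.0
```

```bash
python3 - <<'E'
from h import *
s=state(); print(s['position'],s['orientation'],s['clock'],s['contact_force'])
c=cam('wrist'); save(c,'wr2.png',s=1.2)
print(-c['R'].T@c['t'])
# project where block handle top expected
p=c['R']@np.array([445,-246.5,60])+c['t']; r=np.arctan2(np.hypot(p[0],p[1]),p[2]); k=r/np.hypot(p[0],p[1])*c['f']; print(p[:2]*k+[c['cx'],c['cy']])
E
```

```text
[ 444.25978377 -246.26499911  312.4386638 ] [-3.13816424 -0.00427748  1.72890217] 3.25 [-1.33742541  0.32715049  0.06974668]
[ 431.26044048 -169.60574176  282.44235568]
[257.73503993 204.6994293 ]
```

View pics/wr2.png

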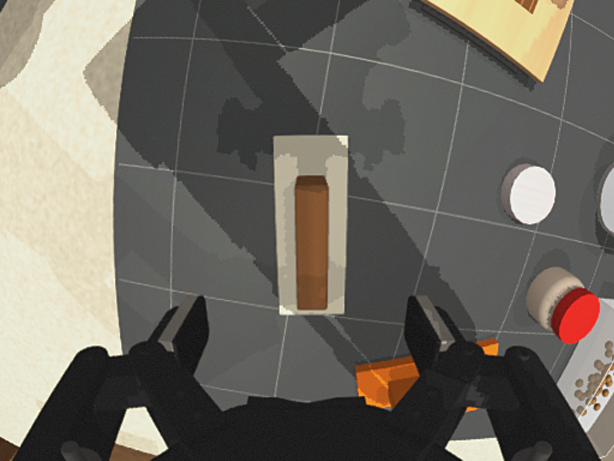

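```bash
python3 - <<'E'
from h import *
c=cam('wrist');hsv=cv2.cvtColor(c['image'],cv2.COLOR_RGB2HSV).astype(int);H,S,V=[hsv[...,i] for i in range(3)]
v,u=np.mgrid[:384,:512]
def rect(m,z):
    n,l,st,ce=cv2.connectedComponentsWithStats(m.astype(np.uint8)); k=1+st[1:,4].argmax()
    cnt=max(cv2.findContours((l==k).astype(np.uint8),0,2)[0],key=cv2.contourArea)[:,0]
    print(st[k],cv2.minAreaRect(plane(c,cnt[:,0],cnt[:,1],z)[:,:2].astype(np.float32)))
B=(u>215)&(u<305)&(v>105)&(v<270)
rect(B&(H<20)&(S>90)&(V>60)&(v>150),60)
rect(B&((V>115)|((H<20)&(S>90))),14)
P=cloud(c); m=B&(H<20)&(S>90)&(v>160); print(np.median(P[m],0))
E
```

```text
[ 244  151   28  105 2753] ((446.80828857421875, -249.480224609375), (20.990007400512695, 89.40254974365234), 9.899033546447754)
[ 216  111   73  159 8747] ((440.6324157714844, -257.2620849609375), (71.59953308105469, 161.44651794433594), 9.25148868560791)
[ 447.16739383 -249.46860485   60.36840694]
```

carry_out(series=[[100,-0.12,0.065,0.8,-0.013],[100,0,0,1,0],[100,0,0,1,0],[100,0,0,0.98,0],[100,0,0,0,0]])

```text
clock: 3.98
position: [447.5, -250.1, 200.9]
orientation: [-3.14, -0.002, 1.743]
contact_force: [0.4, 0.0, 0.7]
width: 85.4
finger_force: 0.0
```

carry_out(series=[[0,0,0,0,0],[0,0,0,0,0],[0,0,0,0,0],[0,0,0,0,0],[0,0,0,0,0]])

```text
clock: 4.6
position: [447.9, -250.6, 202.2]
orientation: [3.141, 0.001, 1.743]
contact_force: [-1.0, 0.7, 7.6]
width: 20.9
finger_force: 59.9
```

carry_out(series=[[0,0,0,0,0],[0,0,0,0,0],[0,0,0,0,0],[0,0,0,0,0]])

```text
clock: 5.1
position: [447.9, -250.6, 202.2]
orientation: [3.141, 0.001, 1.743]
contact_force: [-1.2, 1.6, 7.5]
width: 20.9
finger_force: 59.9
```

carry_out(series=[[0,0,0,-0.3,0],[0,0,0,-0.7,0],[0,0,0,-1,0],[0,0,0,-1,0],[0,0,0,-1,0]])

```text
clock: 5.72
position: [447.3, -250.0, 322.2]
orientation: [-3.141, -0.001, 1.743]
contact_force: [0.8, 0.2, -1.5]
width: 21.3
finger_force: 58.9
```

carry_out(series=[[0,0.98,0.84,0,0],[0,0.98,0.84,0,0],[0,0.98,0.84,0,0],[0,0.98,0.84,0,0],[0,0.98,0.84,0,0]])

```text
clock: 6.35
position: [546.9, -82.6, 321.3]
orientation: [-3.141, -0.0, 1.743]
contact_force: [1.0, -0.7, -2.8]
width: 21.1
finger_force: 59.1
```

carry_out(series=[[0,0,0,0,0.15],[0,0,0,0,0.15],[0,0,0,0,0.15],[0,0,0,0,0],[0,0,0,0,0]])

```text
clock: 6.98
position: [546.5, -83.9, 321.2]
orientation: [-3.141, -0.0, 1.274]
contact_force: [-0.6, -0.6, -1.7]
width: 20.8
finger_force: 59.3
```

```bash
python3 - <<'E'
from h import *
s=state(); print(s['position'],s['orientation'],s['clock'],s['contact_force'],s['ft_torque'])
a=cam('wrist');b=cam('scene')
im=np.hstack([cv2.resize(a['image'],(400,300)),cv2.resize(b['image'],(400,300))]); cv2.imwrite('pics/w3.png',im[...,::-1])
E
```

```text
[546.4834456  -83.85306357 321.23484012] [-3.14119106e+00 -1.41530416e-05  1.27432810e+00] 6.975 [-0.56799535 -0.64541828 -1.67429226] [-0.0152782   0.00068981  0.01032439]
```

View pics/w3.png

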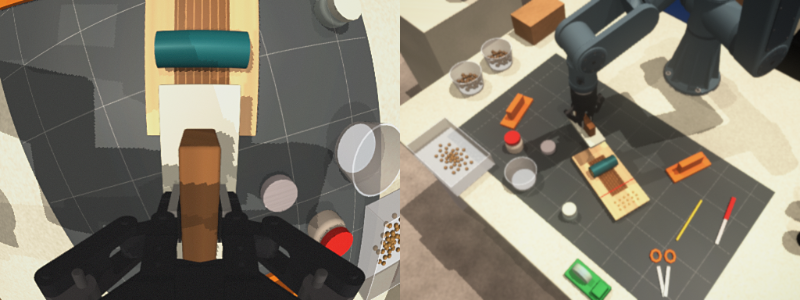

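```bash
cat > r.py <<'E'
from h import *
th=np.radians(72.8);e=np.array([np.cos(th),np.sin(th)]);n=np.array([-e[1],e[0]]);b0=np.array([591.3,59.0])
def look(name,zc=46):
    c=cam(name);hsv=cv2.cvtColor(c['image'],cv2.COLOR_RGB2HSV).astype(int);H,S,V=[hsv[...,i] for i in range(3)]
    def big(m):
        k,l,st,_=cv2.connectedComponentsWithStats(m.astype(np.uint8)); i=1+st[1:,4].argmax(); return np.nonzero(l==i)[::-1]
    v,u=np.mgrid[:384,:512]; o=-c['R'].T@c['t']; D=ray(c,u,v)@c['R']
    G=o+D*((26-o[2])/D[...,2])[...,None]; q=G[...,:2]-b0; near=(np.abs(q@e)<140)&(np.abs(q@n)<75)
    m=near&(H>80)&(H<105)&(S>80)&(V>25); U,W=big(m); d=ray(c,U,W)@c['R']
    a=np.arctan2(d[:,:2]@e,-d[:,2]); lo,hi=np.percentile(a,[1.5,98.5]); x=(o[:2]-b0)@e+(o[2]-zc)*np.tan((lo+hi)/2)
    R=plane(c,U,W,zc+14)[:,:2]-b0; y=R@n; print(name,'roller x',round(x,1),'y',np.round(np.percentile(y,[1,99]),1),len(U),'angwidth→diam',round((hi-lo)*(o[2]-zc)/np.cos((lo+hi)/2)**1,1))
    m=near&((H<9)|(H>170))&(S>110)&(V>100)&(q@e>25)&(q@e<65)
    if m.sum()>8: print(name,'red x',np.round([np.median((q@e)[m]),(q@e)[m].std()],1),m.sum())
    m=near&(H<16)&(S>90)&(np.abs(q@n)<25)
    if m.sum()>50: print(name,'strip x',np.round(np.percentile((q@e)[m],[1,99]),1),'y',np.round(np.percentile((q@n)[near&(H<16)&(S>90)&(np.abs(q@n)<45)&(q@e<60)],[2,98]),1))
if __name__=='__main__':
    import sys
    for k in sys.argv[1:]: look(k)
    print([round(float(state()['contact_force'][2]),2)])
E
python3 r.py wrist scene top
```

```text
wrist roller x -38.1 y [-46.2  44. ] 5563 angwidth→diam 37.8
wrist strip x [-139.7   23.3] y [-31.1  29.6]
scene roller x -41.3 y [-44.3  41.4] 391 angwidth→diam 29.6
scene red x [42.5  2. ] 60
scene strip x [-136.1   58.5] y [-41.1  29.1]
top roller x -37.8 y [-42.   42.7] 336 angwidth→diam 32.6
top red x [44.8  1.4] 33
top strip x [-115.6   58.8] y [-27.7  31. ]
[-1.95]
```

carry_out(series=[[0,0,0,0,0]])

```text
clock: 7.35
position: [546.6, -83.9, 321.3]
orientation: [3.142, -0.0, 1.272]
contact_force: [-0.1, -0.4, -1.6]
width: 21.1
finger_force: 59.3
```

carry_out(series=[[0,0,0,0,0]])

```text
clock: 7.48
position: [546.7, -83.9, 321.3]
orientation: [3.142, -0.0, 1.272]
contact_force: [0.2, 0.3, -1.9]
width: 21.2
finger_force: 59.3
```

carry_out(series=[[0,0,0,0,0]])

```text
clock: 7.6
position: [546.6, -83.9, 321.3]
orientation: [-3.142, -0.0, 1.271]
contact_force: [0.6, 0.8, -2.6]
width: 21.2
finger_force: 59.3
```

carry_out(series=[[0,0,0,0,0]])

```text
clock: 7.72
position: [546.6, -83.9, 321.3]
orientation: [3.142, -0.0, 1.271]
contact_force: [-0.2, 0.5, -2.3]
width: 21.1
finger_force: 59.3
```

Block is held straight over the board's start. Wrist px (203,48) shows the roller ahead. The roller has about 83 mm to go, and force with the block hanging reads about -2.1 N. I'm moving over the start and down.

carry_out(series=[[0,0.78,0,0,0],[0,0.78,0,0,0],[0,0.773,0,0,0],[0,0,0,0,0]])

```text
clock: 8.22
position: [567.5, -15.8, 321.3]
orientation: [-3.142, -0.0, 1.274]
contact_force: [0.3, -0.4, -1.7]
width: 20.8
finger_force: 59.3
```

carry_out(series=[[0,0,0,0.8,0],[0,0,0,0.7,0],[0,0,0,0.2,0],[0,0,0,0,0],[0,0,0,0,0]])

```text
clock: 8.85
position: [567.7, -17.3, 271.3]
orientation: [3.14, -0.0, 1.271]
contact_force: [-0.4, -0.5, -3.1]
width: 21.1
finger_force: 59.4
```

carry_out(series=[[0,0,0,0.01,0],[0,0,0,0,0],[0,0,0,0,0]])

```text
clock: 9.22
position: [567.3, -17.0, 270.2]
orientation: [3.141, -0.0, 1.271]
contact_force: [0.1, -0.8, -1.7]
width: 21.0
finger_force: 59.4
```

carry_out(series=[[0,0,0,0.01,0],[0,0,0,0,0],[0,0,0,0,0]])

```text
clock: 9.6
position: [567.3, -17.0, 269.6]
orientation: [-3.141, -0.0, 1.271]
contact_force: [0.3, -0.3, -1.5]
width: 21.1
finger_force: 59.4
```

carry_out(series=[[0,0,0,0.01,0],[0,0,0,0,0]])

```text
clock: 9.85
position: [567.3, -17.0, 269.3]
orientation: [-3.142, 0.0, 1.271]
contact_force: [-0.3, 0.2, -1.0]
width: 21.2
finger_force: 59.4
```

carry_out(series=[[0,0,0,0.01,0],[0,0,0,0,0]])

```text
clock: 10.1
position: [567.3, -17.0, 269.1]
orientation: [-3.142, 0.0, 1.271]
contact_force: [1.0, -0.5, -0.9]
width: 21.1
finger_force: 59.4
```

carry_out(series=[[0,0,0,0.01,0],[0,0,0,0,0],[0,0,0,0,0]])

```text
clock: 10.48
position: [567.3, -17.0, 268.8]
orientation: [-3.142, 0.0, 1.271]
contact_force: [-0.3, 0.7, -2.0]
width: 21.1
finger_force: 59.4
```

carry_out(series=[[0,0,0,0.01,0],[0,0,0,0,0]])

```text
clock: 10.72
position: [567.3, -17.0, 268.5]
orientation: [-3.142, -0.0, 1.271]
contact_force: [-1.2, -0.2, -0.8]
width: 21.3
finger_force: 59.4
```

carry_out(series=[[0,0,0,0.01,0],[0,0,0,0,0]])

```text
clock: 10.98
position: [567.3, -17.0, 268.2]
orientation: [-3.142, 0.0, 1.271]
contact_force: [0.2, -0.1, -2.2]
width: 21.0
finger_force: 59.4
```

carry_out(series=[[0,0,0,0.01,0],[0,0,0,0,0],[0,0,0,0,0]])

```text
clock: 11.35
position: [567.3, -17.0, 267.9]
orientation: [-3.142, -0.0, 1.271]
contact_force: [-0.6, 0.9, -2.8]
width: 20.9
finger_force: 59.4
```

carry_out(series=[[0,0,0,0.01,0],[0,0,0,0,0]])

```text
clock: 11.6
position: [567.3, -17.0, 267.6]
orientation: [-3.142, 0.0, 1.271]
contact_force: [-0.3, -0.2, -1.8]
width: 21.6
finger_force: 59.4
```

carry_out(series=[[0,0,0,0.01,0],[0,0,0,0,0]])

```text
clock: 11.85
position: [567.3, -17.0, 267.3]
orientation: [-3.142, 0.0, 1.271]
contact_force: [-0.3, -0.5, -2.5]
width: 21.1
finger_force: 59.4
```

carry_out(series=[[0,0,0,0.01,0],[0,0,0,0,0],[0,0,0,0,0]])

```text
clock: 12.22
position: [567.3, -17.0, 267.0]
orientation: [-3.142, 0.0, 1.271]
contact_force: [-0.2, -0.4, -1.4]
width: 21.2
finger_force: 59.4
```

carry_out(series=[[0,0,0,0.01,0],[0,0,0,0,0]])

```text
clock: 12.48
position: [567.3, -17.0, 266.6]
orientation: [-3.142, -0.0, 1.271]
contact_force: [-0.5, -0.4, -2.9]
width: 21.3
finger_force: 59.4
```

carry_out(series=[[0,0,0,0.01,0],[0,0,0,0,0]])

```text
clock: 12.72
position: [567.3, -17.0, 266.4]
orientation: [-3.142, -0.0, 1.271]
contact_force: [-0.3, -0.6, -3.2]
width: 21.3
finger_force: 59.4
```

carry_out(series=[[0,0,0,0.01,0],[0,0,0,0,0],[0,0,0,0,0]])

```text
clock: 13.1
position: [567.3, -17.0, 266.2]
orientation: [3.141, -0.0, 1.271]
contact_force: [-0.1, 0.9, -1.8]
width: 21.4
finger_force: 59.4
```

carry_out(series=[[0,0,0,0.01,0],[0,0,0,0,0]])

```text
clock: 13.35
position: [567.3, -17.0, 266.1]
orientation: [3.141, -0.0, 1.271]
contact_force: [-0.3, 1.1, 3.9]
width: 21.2
finger_force: 59.8
```

carry_out(series=[[0,0,0,0.01,0],[0,0,0,0,0],[0,0,0,0,0]])

```text
clock: 13.72
position: [567.4, -17.0, 266.0]
orientation: [3.141, -0.0, 1.271]
contact_force: [-3.3, 0.6, 5.5]
width: 21.2
finger_force: 60.3
```

carry_out(series=[[0,0,0,0.005,0],[0,0,0,0,0]])

```text
clock: 13.98
position: [567.4, -16.9, 265.9]
orientation: [3.141, -0.0, 1.271]
contact_force: [-2.9, 0.8, 7.1]
width: 21.1
finger_force: 60.5
```

carry_out(series=[[0,0.05,0,0,0],[0,0.05,0,0,0],[0,0,0,0,0]])

```text
clock: 14.35
position: [568.3, -14.0, 265.9]
orientation: [3.141, -0.0, 1.272]
contact_force: [-2.7, 0.0, 6.6]
width: 21.0
finger_force: 60.5
```

carry_out(series=[[0,0.05,0,0,0],[0,0.05,0,0,0],[0,0,0,0,0]])

```text
clock: 14.72
position: [569.2, -11.1, 266.0]
orientation: [3.141, -0.0, 1.272]
contact_force: [-3.3, 0.1, 5.5]
width: 21.3
finger_force: 60.5
```

```bash
python3 r.py scene wrist; python3 -c "
from h import *; print([round(float(state()['contact_force'][2]),1) for _ in range(3)], state()['ft_torque'])"
```

```text
scene roller x -38.2 y [-46.5 -29.2] 76 angwidth→diam 30.2
scene red x [42.6  2. ] 59
scene strip x [-130.5   59.4] y [-42.3  41.6]
wrist roller x -35.3 y [-47.7 -30.6] 1540 angwidth→diam 37.0
wrist red x [44.3  0.9] 737
wrist strip x [-137.1   61. ] y [-41.7  29.5]
[6.94]
[6.9, 6.9, 6.9] [0.49742405 0.44262258 0.0545584 ]
```

carry_out(series=[[0,0.05,0,0.002,0],[0,0.05,0,0,0],[0,0.05,0,0,0],[0,0,0,0,0]])

```text
clock: 15.32
position: [570.5, -6.8, 266.0]
orientation: [3.141, -0.0, 1.272]
contact_force: [-3.1, 0.1, 7.0]
width: 21.0
finger_force: 60.6
```

carry_out(series=[[0,0.05,0,0,0],[0,0.05,0,0,0],[0,0.05,0,0,0],[0,0,0,0,0]])

```text
clock: 15.82
position: [571.9, -2.5, 266.0]
orientation: [3.141, -0.0, 1.272]
contact_force: [-4.0, 1.0, 6.9]
width: 21.3
finger_force: 60.6
```

carry_out(series=[[0,0.05,0,0.002,0],[0,0.05,0,0,0],[0,0.05,0,0,0],[0,0,0,0,0]])

```text
clock: 16.32
position: [573.2, 1.8, 266.0]
orientation: [3.141, -0.0, 1.272]
contact_force: [-3.4, 0.9, 7.1]
width: 21.4
finger_force: 60.7
```

carry_out(series=[[0,0.05,0,0,0],[0,0.05,0,0,0],[0,0.05,0,0,0],[0,0,0,0,0]])

```text
clock: 16.82
position: [574.5, 6.1, 266.1]
orientation: [3.141, -0.0, 1.272]
contact_force: [-3.2, 1.0, 7.5]
width: 21.4
finger_force: 60.7
```

carry_out(series=[[0,0.05,0,0,0],[0,0.05,0,0,0],[0,0.05,0,0,0],[0,0,0,0,0]])

```text
clock: 17.32
position: [575.8, 10.4, 266.1]
orientation: [3.141, -0.0, 1.272]
contact_force: [-3.6, 1.6, 7.9]
width: 21.1
finger_force: 60.7
```

carry_out(series=[[0,0.05,0,-0.001,0],[0,0.05,0,0,0],[0,0.05,0,0,0],[0,0.05,0,0,0]])

```text
clock: 17.82
position: [577.6, 16.1, 266.1]
orientation: [3.141, -0.0, 1.271]
contact_force: [-3.8, -0.0, 7.3]
width: 21.2
finger_force: 60.8
```

carry_out(series=[[0,0.05,0,-0.001,0],[0,0.05,0,0,0],[0,0.05,0,0,0],[0,0.05,0,0,0]])

```text
clock: 18.32
position: [579.4, 21.8, 266.1]
orientation: [3.141, -0.0, 1.272]
contact_force: [-3.2, 1.7, 7.2]
width: 21.3
finger_force: 60.8
```

carry_out(series=[[0,0.05,0,-0.001,0],[0,0.05,0,0,0],[0,0.05,0,0,0],[0,0.05,0,0,0]])

```text
clock: 18.82
position: [581.1, 27.5, 266.2]
orientation: [3.141, -0.0, 1.271]
contact_force: [-3.9, -0.1, 7.2]
width: 21.2
finger_force: 60.8
```

carry_out(series=[[0,0.05,0,0,0],[0,0.05,0,0,0],[0,0.05,0,0,0],[0,0.05,0,0,0]])

```text
clock: 19.32
position: [582.9, 33.3, 266.2]
orientation: [3.141, -0.0, 1.271]
contact_force: [-3.9, 1.2, 8.0]
width: 21.2
finger_force: 60.8
```

carry_out(series=[[0,0.05,0,-0.001,0],[0,0.05,0,0,0],[0,0.05,0,0,0],[0,0.05,0,0,0]])

```text
clock: 19.82
position: [584.7, 39.0, 266.3]
orientation: [3.141, -0.0, 1.271]
contact_force: [-3.0, 1.4, 8.3]
width: 21.4
finger_force: 60.8
```

carry_out(series=[[0,0.05,0,-0.001,0],[0,0.05,0,0,0],[0,0.05,0,0,0],[0,0.05,0,0,0]])

```text
clock: 20.32
position: [586.5, 44.8, 266.3]
orientation: [3.141, -0.0, 1.271]
contact_force: [-2.7, 1.5, 8.8]
width: 21.4
finger_force: 60.8
```

carry_out(series=[[0,0.05,0,-0.001,0],[0,0.05,0,0,0],[0,0.05,0,0,0],[0,0.05,0,0,0]])

```text
clock: 20.82
position: [588.2, 50.5, 266.3]
orientation: [3.141, -0.0, 1.271]
contact_force: [-4.6, 0.6, 7.8]
width: 21.3
finger_force: 60.8
```

carry_out(series=[[0,0.05,0,-0.002,0],[0,0.05,0,0,0],[0,0.05,0,0,0],[0,0.05,0,0,0]])

```text
clock: 21.32
position: [590.0, 56.2, 266.3]
orientation: [3.141, -0.0, 1.271]
contact_force: [-3.9, 0.7, 7.9]
width: 21.0
finger_force: 60.8
```

carry_out(series=[[0,0.05,0,-0.002,0],[0,0.05,0,0,0],[0,0.05,0,0,0],[0,0.05,0,0,0]])

```text
clock: 21.82
position: [591.8, 61.9, 266.3]
orientation: [3.141, -0.0, 1.271]
contact_force: [-3.0, 1.6, 8.2]
width: 21.4
finger_force: 60.7
```

carry_out(series=[[0,0.05,0,-0.001,0],[0,0.05,0,0,0],[0,0.05,0,0,0],[0,0.05,0,0,0]])

```text
clock: 22.32
position: [593.5, 67.7, 266.3]
orientation: [3.141, -0.0, 1.271]
contact_force: [-3.7, 0.8, 7.3]
width: 20.9
finger_force: 60.7
```

```bash
python3 r.py scene wrist top
```

```text
scene roller x 4.4 y [-45.3 -29.1] 71 angwidth→diam 29.7
scene red x [42.7  1.6] 15
scene strip x [-137.6  133.9] y [-43.   42.6]
wrist roller x 5.5 y [-47.6 -30.4] 1357 angwidth→diam 37.2
wrist red x [43.8  0.9] 261
wrist strip x [-117.2   95.4] y [-41.3  20.6]
top roller x -1.4 y [31.8 43.4] 24 angwidth→diam 15.2
top strip x [-133.9  -10.5] y [-36.8  42. ]
[6.97]
```

carry_out(series=[[0,0.05,0,0,0],[0,0.05,0,0,0],[0,0.05,0,0,0],[0,0.05,0,0,0]])

```text
clock: 22.98
position: [595.3, 73.4, 266.4]
orientation: [3.141, -0.0, 1.272]
contact_force: [-3.9, 0.4, 6.5]
width: 21.0
finger_force: 60.7
```

carry_out(series=[[0,0.05,0,-0.001,0],[0,0.05,0,0,0],[0,0.05,0,0,0],[0,0.05,0,0,0]])

```text
clock: 23.48
position: [597.1, 79.1, 266.4]
orientation: [3.141, 0.0, 1.271]
contact_force: [-3.3, 0.8, 6.6]
width: 21.2
finger_force: 60.7
```

carry_out(series=[[0,0.05,0,-0.001,0],[0,0.05,0,0,0],[0,0.05,0,0,0],[0,0.05,0,0,0]])

```text
clock: 23.98
position: [598.8, 84.8, 266.4]
orientation: [3.141, -0.0, 1.271]
contact_force: [-3.9, 0.6, 6.6]
width: 21.2
finger_force: 60.6
```

carry_out(series=[[0,0.05,0,-0.001,0],[0,0.05,0,0,0],[0,0.05,0,0,0],[0,0.05,0,0,0]])

```text
clock: 24.48
position: [600.6, 90.6, 266.4]
orientation: [3.141, 0.0, 1.271]
contact_force: [-2.8, 0.5, 6.8]
width: 21.5
finger_force: 60.6
```

carry_out(series=[[0,0.05,0,0.003,0],[0,0.05,0,0,0],[0,0.05,0,0,0],[0,0.05,0,0,0]])

```text
clock: 24.98
position: [602.4, 96.3, 266.4]
orientation: [3.141, -0.0, 1.271]
contact_force: [-3.4, -0.5, 6.7]
width: 21.2
finger_force: 60.6
```

carry_out(series=[[0,0.05,0,0,0],[0,0.05,0,0,0],[0,0.05,0,0,0],[0,0.05,0,0,0]])

```text
clock: 25.48
position: [604.1, 102.1, 266.4]
orientation: [3.141, 0.0, 1.271]
contact_force: [-3.8, -0.4, 8.6]
width: 21.2
finger_force: 60.6
```

carry_out(series=[[0,0.05,0,0,0],[0,0.05,0,0,0],[0,0.05,0,0,0],[0,0.05,0,0,0]])

```text
clock: 25.98
position: [605.9, 107.8, 266.4]
orientation: [3.141, 0.0, 1.271]
contact_force: [-3.5, 0.2, 6.4]
width: 21.3
finger_force: 60.6
```

carry_out(series=[[0,0.05,0,0,0],[0,0.05,0,0,0],[0,0.05,0,0,0],[0,0.05,0,0,0]])

```text
clock: 26.48
position: [607.7, 113.5, 266.4]
orientation: [3.141, 0.0, 1.271]
contact_force: [-3.7, 0.6, 6.6]
width: 21.1
finger_force: 60.6
```

carry_out(series=[[0,0.05,0,0.003,0],[0,0.05,0,0,0],[0,0.05,0,0,0],[0,0.05,0,0,0]])

```text
clock: 26.98
position: [609.5, 119.3, 266.4]
orientation: [3.141, 0.0, 1.271]
contact_force: [-3.0, 0.4, 7.0]
width: 21.0
finger_force: 60.7
```

carry_out(series=[[0,0.05,0,0,0],[0,0.05,0,0,0],[0,0.05,0,0,0],[0,0.05,0,0,0]])

```text
clock: 27.48
position: [611.2, 125.0, 266.4]
orientation: [3.141, 0.0, 1.271]
contact_force: [-3.1, 0.9, 7.2]
width: 21.4
finger_force: 60.7
```

carry_out(series=[[0,0.05,0,0,0],[0,0.05,0,0,0],[0,0.05,0,0,0],[0,0.05,0,0,0]])

```text
clock: 27.98
position: [613.0, 130.8, 266.4]
orientation: [3.141, 0.0, 1.271]
contact_force: [-2.7, 1.4, 7.6]
width: 21.2
finger_force: 60.7
```

```bash
python3 r.py scene wrist top
```

```text
scene roller x 36.2 y [-44.1 -29.1] 47 angwidth→diam 23.3
scene strip x [-114.9  130.4] y [-42.1  43.4]
wrist roller x 41.7 y [-47.7 -31. ] 713 angwidth→diam 31.6
wrist red x [43.6  1. ] 99
wrist strip x [-51.3 106.6] y [-36.6  20.6]
top roller x 33.9 y [-42.1 -31.1] 27 angwidth→diam 19.0
top strip x [-99.8   0.9] y [-30.5  39.9]
[7.46]
```

carry_out(series=[[0,0.05,0,0,0],[0,0.05,0,0,0],[0,0.05,0,0,0],[0,0.05,0,0,0]])

```text
clock: 28.62
position: [614.8, 136.5, 266.3]
orientation: [3.141, 0.0, 1.272]
contact_force: [-3.7, 0.5, 7.1]
width: 21.2
finger_force: 60.7
```

carry_out(series=[[0,0.05,0,0,0],[0,0.05,0,0,0],[0,0.05,0,0,0],[0,0.05,0,0,0],[0,0.02,0,0,0]])

```text
clock: 29.25
position: [616.7, 142.8, 266.3]
orientation: [3.141, 0.0, 1.272]
contact_force: [-2.3, -0.5, 7.2]
width: 21.3
finger_force: 60.6
```

carry_out(series=[[0,0,0,0,0],[0,0,0,0,0],[0,0,0,0,0]])

```text
clock: 29.62
position: [616.7, 142.8, 266.4]
orientation: [3.141, -0.0, 1.271]
contact_force: [-2.9, 0.9, 7.5]
width: 20.8
finger_force: 60.6
```

```bash
python3 - <<'E'
from h import *
a=cam('wrist');b=cam('scene')
im=np.hstack([a['image'][20:220,150:400],b['image'][170:290,200:350].repeat(1,0)][:1]); 
A=cv2.resize(a['image'][0:260,120:420],(400,347)); B=cv2.resize(b['image'][170:300,200:350],(400,347))
cv2.imwrite('pics/end.png',np.hstack([A,B])[...,::-1])
E
```

```text
(no output)
```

View pics/end.png

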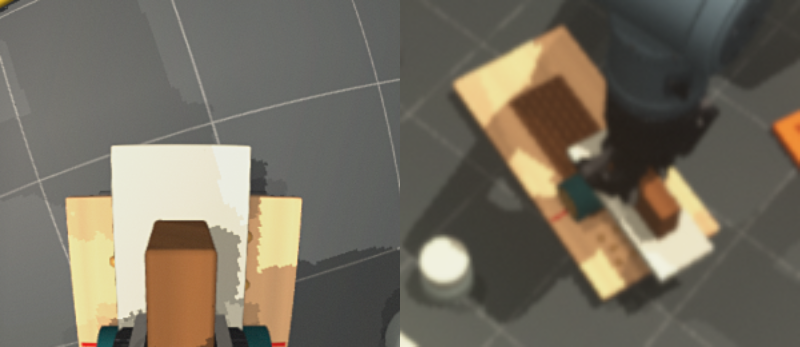

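The roller is at the line: it meets the red line at wrist crop (85,340) and scene crop (558,215), still pressed at about 9.5 N. I'm lifting straight off to measure.

carry_out(series=[[0,0,0,-0.03,0],[0,0,0,-0.05,0],[0,0,0,-0.5,0],[0,0,0,-0.9,0],[0,0,0,-0.6,0]])

```text
clock: 30.35
position: [617.0, 142.6, 329.9]
orientation: [3.14, -0.001, 1.271]
contact_force: [-0.2, -0.4, -2.3]
width: 20.9
finger_force: 59.4
```

carry_out(series=[[0,0.9,0,0,0],[0,0.9,0,0,0],[0,0.9,0,0,0],[0,0,0,0,0],[0,0,0,0,0]])

```text
clock: 30.98
position: [640.3, 219.8, 327.9]
orientation: [-3.141, 0.001, 1.272]
contact_force: [-0.5, 0.1, -2.1]
width: 21.3
finger_force: 59.3
```

```bash
python3 r.py scene wrist top
```

```text
scene roller x 41.2 y [-45.3  40.5] 337 angwidth→diam 28.6
scene strip x [-85.8 133.8] y [-41.7  43.4]Traceback (most recent call last):
  File "r.py", line 18, in <module>
    for k in sys.argv[1:]: look(k)
                           ~~~~^^^
  File "r.py", line 9, in look
    m=near&(H>80)&(H<105)&(S>80)&(V>25); U,W=big(m); d=ray(c,U,W)@c['R']
                                             ~~~^^^
  File "r.py", line 6, in big
    k,l,st,_=cv2.connectedComponentsWithStats(m.astype(np.uint8)); i=1+st[1:,4].argmax(); return np.nonzero(l==i)[::-1]
                                                                       ~~~~~~~~~~~~~~~^^
ValueError: attempt to get argmax of an empty sequence
```

carry_out(series=[[0,-0.89,-0.62,0,0],[0,-0.89,-0.62,0,0],[0,-0.89,-0.62,0,0],[0,-0.89,-0.62,0,0],[0,-0.89,-0.62,0,0]])

```text
clock: 31.7
position: [511.2, 118.6, 328.1]
orientation: [3.141, 0.0, 1.27]
contact_force: [-0.2, 0.3, -2.6]
width: 21.1
finger_force: 59.4
```

carry_out(series=[[0,-0.89,-0.62,0,0],[0,-0.89,-0.62,0,0],[0,-0.89,-0.62,0,0],[0,0,0,0,0],[0,0,0,0,0]])

```text
clock: 32.33
position: [435.6, 59.5, 328.4]
orientation: [3.14, -0.0, 1.27]
contact_force: [-0.2, -0.3, -2.4]
width: 21.3
finger_force: 59.4
```

```bash
python3 - <<'E'
from h import *
a=cam('wrist');b=cam('scene')
print(state()['position'])
A=cv2.resize(a['image'],(400,300)); B=cv2.resize(b['image'],(400,300))
cv2.imwrite('pics/pl.png',np.hstack([A,B])[...,::-1])
E
python3 r.py wrist scene
```

```text
[435.81441241  59.86429077 328.22002335]
wrist roller x 42.8 y [-45.5  48. ] 3421 angwidth→diam 37.5
wrist red x [44.2  0.8] 51
wrist strip x [-133.3   21.3] y [-31.1  43. ]
scene roller x 40.4 y [-44.4  41.4] 423 angwidth→diam 29.8
scene strip x [-137.6   61.3] y [-30.   42.2]
[-2.32]
```

View pics/pl.png

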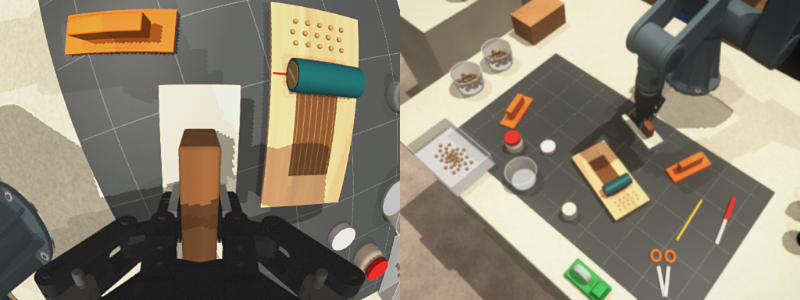

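The spot under the block is clear mat. The roller sits on the red line (wrist px (325,77)), about 2 mm short of it, within the 8 mm limit. Setting the block down.

carry_out(series=[[0,0,0,1,0],[0,0,0,1,0],[0,0,0,1,0],[0,0,0,0.9,0],[0,0,0,0,0]])

```text
clock: 33.15
position: [434.3, 60.2, 209.0]
orientation: [-3.137, 0.001, 1.272]
contact_force: [-0.5, 0.6, -2.1]
width: 21.3
finger_force: 59.3
```

carry_out(series=[[0,0,0,0.1,0],[0,0,0,0.07,0],[0,0,0,0,0],[0,0,0,0,0]])

```text
clock: 33.65
position: [435.5, 59.8, 206.2]
orientation: [3.141, -0.0, 1.271]
contact_force: [0.2, -0.0, -2.1]
width: 21.3
finger_force: 59.3
```

carry_out(series=[[0,0,0,0.03,0],[0,0,0,0,0],[0,0,0,0,0]])

```text
clock: 34.02
position: [435.2, 59.8, 204.8]
orientation: [-3.141, 0.0, 1.271]
contact_force: [0.2, 1.0, -3.4]
width: 21.3
finger_force: 59.3
```

carry_out(series=[[0,0,0,0.03,0],[0,0,0,0,0],[0,0,0,0,0]])

```text
clock: 34.4
position: [435.3, 59.8, 203.9]
orientation: [-3.142, -0.0, 1.271]
contact_force: [0.6, 0.0, -1.8]
width: 21.5
finger_force: 59.3
```

carry_out(series=[[0,0,0,0.03,0],[0,0,0,0,0],[0,0,0,0,0]])

```text
clock: 34.78
position: [435.3, 59.8, 203.1]
orientation: [3.142, 0.0, 1.271]
contact_force: [-0.5, -0.0, -3.0]
width: 21.2
finger_force: 59.3
```

carry_out(series=[[0,0,0,0.02,0],[0,0,0,0,0],[0,0,0,0,0]])

```text
clock: 35.15
position: [435.3, 59.9, 202.5]
orientation: [3.142, -0.0, 1.271]
contact_force: [0.4, -0.3, -2.2]
width: 21.3
finger_force: 59.3
```

carry_out(series=[[0,0,0,0.02,0],[0,0,0,0,0],[0,0,0,0,0]])

```text
clock: 35.52
position: [435.3, 59.9, 202.2]
orientation: [-3.142, 0.0, 1.271]
contact_force: [-3.4, -0.0, 5.1]
width: 20.9
finger_force: 60.3
```

carry_out(series=[[0,0,0,0.02,0],[0,0,0,0,0],[0,0,0,0,0]])

```text
clock: 35.9
position: [435.4, 59.9, 202.2]
orientation: [-3.141, 0.0, 1.272]
contact_force: [-6.5, -0.2, 13.1]
width: 21.1
finger_force: 61.7
```

carry_out(series=[[0,0,0,0.02,0],[0,0,0,0,0],[0,0,0,0,0]])

```text
clock: 36.28
position: [435.4, 59.9, 202.2]
orientation: [-3.141, 0.0, 1.272]
contact_force: [-9.8, 0.7, 22.4]
width: 21.4
finger_force: 63.0
```

carry_out(series=[[0,0,0,-0.03,0],[0,0,0,0,0],[100,0,0,0,0],[100,0,0,0,0],[100,0,0,0,0]])

```text
clock: 36.9
position: [435.3, 59.8, 201.5]
orientation: [3.142, -0.0, 1.271]
contact_force: [-0.2, 0.7, 0.3]
width: 74.8
finger_force: 0.0
```

carry_out(series=[[100,0,0,0,0],[100,0,0,0,0],[100,0,0,0,0],[100,0,0,0,0],[100,0,0,0,0]])

```text
clock: 37.52
position: [435.2, 59.8, 201.6]
orientation: [-3.142, 0.0, 1.271]
contact_force: [-0.3, 0.3, -1.1]
width: 85.1
finger_force: 0.0
```

carry_out(series=[[100,0,0,-0.3,0],[100,0,0,-1,0],[100,0,0,-1,0],[100,0,0,-1,0],[100,0,0,-1,0]])

```text
clock: 38.15
position: [435.1, 59.9, 332.2]
orientation: [3.141, -0.0, 1.271]
contact_force: [0.1, -0.1, -0.5]
width: 85.3
finger_force: 0.0
```

carry_out(series=[[100,0,0,0,0],[100,0,0,0,0],[100,0,0,0,0],[100,0,0,0,0]])

```text
clock: 38.65
position: [435.0, 59.9, 329.7]
orientation: [-3.14, 0.0, 1.271]
contact_force: [0.3, 0.2, 0.2]
width: 85.4
finger_force: 0.0
```

```bash
python3 r.py wrist scene; python3 - <<'E'
from h import *
a=cam('wrist');b=cam('scene')
A=cv2.resize(a['image'],(400,300)); B=cv2.resize(b['image'],(400,300))
cv2.imwrite('pics/fin.png',np.hstack([A,B])[...,::-1])
P=cloud(a);hsv=cv2.cvtColor(a['image'],cv2.COLOR_RGB2HSV).astype(int)
v,u=np.mgrid[:384,:512]; m=(hsv[...,0]<20)&(hsv[...,1]>90)&(np.hypot(P[...,0]-435,P[...,1]-60)<45)&(P[...,2]>50)
A=P[m];print(len(A),np.median(A,0),np.linalg.lstsq(np.c_[A[:,:2]-[435,60],np.ones(len(A))],A[:,2],rcond=None)[0])
E
```

```text
wrist roller x 42.7 y [-45.5  48.3] 3361 angwidth→diam 37.2
wrist red x [44.2  0.8] 51
wrist strip x [-133.4   21.4] y [-31.2  42.2]
scene roller x 40.2 y [-44.4  41.4] 416 angwidth→diam 29.3
scene strip x [-137.3   61.1] y [-29.9  42.2]
[0.3]
2471 [435.60706477  63.48159048  60.36250933] [ 0.54778752 -0.16594638 61.0296967 ]
```

View pics/fin.png

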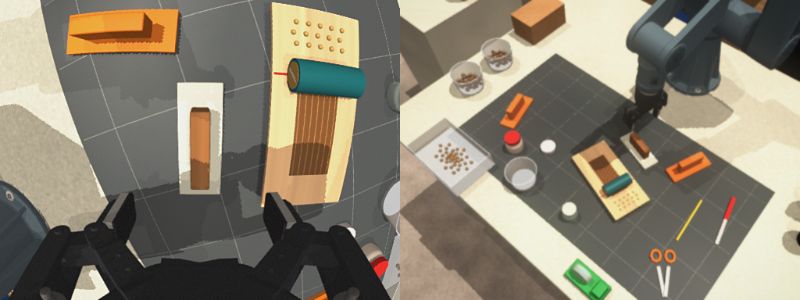

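The block lies flat on the mat at wrist px (201,138), and the roller is on the line at (325,77). The gripper is clear of both and the bystanders have not moved.

```bash
python3 -c "
from bench import job; print(job.finish_job())"
```

```text
the job is handed in; nothing more can be done
None
```

I rolled the roller along the strip to the red line at an estimated 8 to 11 N, and it rests about 2 mm short of the line. The press block lies flat on the mat beside the board, the gripper is clear, and the job is handed in (no verdict was returned).

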